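# Shut the file drawer and the parts box after sharpening

### The arm

A 6-joint arm with a two-finger parallel gripper is mounted at the origin on the work surface. World frame = base frame: x ahead of the robot, y to its left, z up, the work surface at z = 0. Lengths are in mm, angles in rad, forces in N, time in s.
With the tool pointing down it reaches from about 375 to 900 mm from the base axis. Payload 3.1 kg.
Tool frame: the origin (TCP) lies on the centre line of the jaws, within the pads' length; the fingertips stand 8 mm ahead of it and the grasp point (between the pads) lies 11 mm behind it (r.finger_overhang is the distance from the TCP to the fingertips, in mm); z points along the fingers, y is the direction in which the jaws open and shut (so a half turn about z gives the same grasp; the last joint's range is limited). The gripper opens to 85 mm and grips with 20 to 120 N. Pads are 22 mm wide; open, the fingers measure 114 mm over their backs; the gripper's body (76 mm by 85 mm) begins 54 mm behind the grasp point. The pads swing forward as they close: fully open they stand 13 mm farther back than shut.
Start: joints at [-1.383, 0.527, 1.433, -0, 1.181, -0.178], TCP at [224.165, -583.393, 239.31] pointing down, gripper open.
Joint ranges: [-3.08, 3.08], [-0.75, 2.2], [0.22, 2.44], [-1.43, 4.57], [0, 2.65], [-2.85, 2.85]. Speed limits (rad/s): [2.79, 2.79, 3.14, 3.14, 3.14, 3.14].

### API

Orientations are given as a 3x3 rotation matrix whose columns are the frame's x, y, z axes.
In Python, from plant import r gives the robot as it stands.
- The arm moves only by the tool carry_out, never from a script. Its argument "deltas" is a list that holds one entry, the list of rows, each a list of 7 numbers: the shift along the tool's x, y, z as a fraction of full scale, then the turn, a rotation vector about the tool's x, y, z as a fraction of full scale, then the opening, from 0 (shut) to 1 (fully open). In form: [[[x, y, z, ax, ay, az, fingers], ...]]. A call has 1 to 12 rows; each row shifts and turns the pose as measured when the row begins, along the tool's axes as they then stand; what a row does not reach is not made up. Full scale, the value 1, is 40 mm for a shift and 30 degrees for a turn. A row lasts 1/12 s, in which the tool goes at most 41.7 mm and 7.16 degrees, less where a joint would pass 70% of its speed; a pose out of reach is approached as far as the arm can. A call with a number of a shift or a turn outside -1 to 1 is refused whole. A call with a gripper value outside its range is refused whole. The fingers move at their own pace and stop on an object; "squeeze" is the grip in N (left out, the last holds). Time passes only in rows, so rows that do not move let the fingers close. It gives the time, the measured TCP pose, the force and the opening at its end, in the units of the state.
- r.state(): the state, without advancing time (a new reading comes with each control period).
- r.capture(name): name is "scene" or "top"; returns (picture, depth): 480x640x3 uint8, blue, green, red; 480x640 float32, mm along the optical axis (not along the pixel's ray), 0 where there is no reading.
- r.get_calibration(name): a dict with "fx", "fy", "cx", "cy" (pixels), "cam_to_world" (4x4, takes a point from camera to world coordinates). Camera axes: x right, y down, z forward; pixel columns grow to the right and rows downward; lengths in mm; the calibration is good to about 2 mm. A picture is of the moment at which its call begins. get_calibration takes no time and is no camera call.
- r.job_done(): hands the job in, once; it reports no verdict.
The state is a dict: "time": time; "joints": joint angles; "qvel": joint speeds; "joint_efforts": joint torques, N m; "eef_pos": TCP position; "tool_rot": TCP orientation; "contact_force": force on the tool from outside, world axes, zero at the start; "ft_torque": the same for the moment, N m; "opening": finger opening in mm.
Only numpy, scipy, OpenCV 4.12 (cv2) and the standard library are available. Lean on these libraries where they do the work, as an engineer would, in place of code of your own. Each camera call takes 0.05 s, during which the arm holds its last target. There are 200 camera calls.

### The job

The saw sharpening is done, so close up its kit with the fingertips: push the drawer of the narrow drawer unit fully home, and push the open lid of the steel parts box down until it lies fully shut, both gently and without slamming, in either order. The drawer of the wide unit is still needed and stays open as it is. Pick nothing up: the parts box stays standing where it is, and the other things on the bench are left undisturbed.

Things in the scene. Friction and masses are not known exactly. Their poses are not given: they have to be found in the camera images.
- narrow_unit: Narrow grey sheet-steel drawer unit, fixed to the bench: 200 mm deep (its x), 110 mm wide (its y), 100 mm high. Origin: centre of its underside, on the bench. Its open side faces its own -x. The three stations (narrow unit, wide unit, mat with parts box) stand abreast about 250 mm apart in any left-right order, each turned by up to 0.15 rad.
- narrow_drawer (a joint): How far the narrow unit's drawer is pulled out, in m: 0 is fully home, 0.14 the stop; starts 0.05 to 0.11. It slides out along the unit's -x, stays where it is left, and takes about 2 to 4 N to push.
- narrow_front (a point): Middle of the outer face of the narrow drawer's flat front panel (108 mm wide, 88 mm high, from 6 to 94 mm above the bench, 8 mm thick, no handle, only a thin label plate). Moves with the drawer; axes as the unit's, +x is the way to push it in. When home this face is 108 mm in front (-x) of the unit's origin.
- wide_unit: Wide grey sheet-steel drawer unit, same as the narrow one but 170 mm wide; fixed. Origin: centre of its underside; its open side faces its own -x.
- wide_drawer (a joint): How far the wide unit's drawer is pulled out, in m (starts 0.05 to 0.11). It slides easily; to be left as it is.
- wide_front (a point): Middle of the outer face of the wide drawer's front panel (168 mm wide, 88 mm high, from 6 to 94 mm above the bench). Axes as the wide unit's.
- parts_box: Loose grey steel box with sprockets inside, about 2 kg, 160 mm deep (x), 150 mm wide (y), 70 mm high without its lid, standing on a 3 mm rubber mat. Origin: centre of its underside. Its lid is hinged on the far (+x) upper edge.
- lid_hinge (a point): Middle of the lid's hinge line, on the box: 80 mm behind (+x) and 70.5 mm above the box's origin. The hinge runs along the box's y; axes as the box's.
- box_lid (a joint): Opening angle of the parts box's lid in rad: 0 is shut, lying flat on the box; starts 0.6 to 1.1, its free edge raised, so that its outer face looks up and away from the robot. The hinge is stiff: the lid stays at any angle and takes about 1 to 4 N at the free edge to push down.
- lid_edge (a point): Middle of the lid's free edge, on the outer (upper) face. The lid is a plain flat plate 160 mm long from the hinge, 150 mm wide, 6 mm thick, its underside through the hinge line, no knob. Moves with the lid: its x runs in the plate from free edge to hinge, its z is the outer face's normal.
- oil_bottle: Bystander: bottle, 60 mm diameter, 170 mm high, standing on top of the wide unit towards the back. Origin: centre of its underside.
- spark_plug: Bystander: spark plug standing upright beside the narrow unit, 25 mm diameter, 64 mm high. Origin: centre of its underside.
- clutch_drum: Bystander: steel ring, 60 mm diameter, 20 mm high, lying on top of the narrow unit towards the back. Origin: centre of its underside.
- nut_jar: Bystander: small jar, 54 mm diameter, 70 mm high, standing on the mat behind the parts box. Origin: centre of its underside.
- screwdriver: Bystander: screwdriver lying on the bench front left.
- wrench: Bystander: wrench lying on the bench front right.
- brush: Bystander: brush lying on the bench far right.

How it is judged:
By the outcome, as a careful person would: the job done as asked, in the order asked, and still so for the second after the job is handed in, with the robot touching nothing.
It also fails if it takes over 48 s, if anything falls off the work surface, if the arm or the gripper's body presses on something with over 40 N, if the wrist force passes 120 N, or if a joint passes its speed limit or range.

## Working session

There is one attempt and no reset: what is moved stays moved. The work goes in short steps, Python scripts to look and compute and a tool call to move; the robot and the scene stay as the last step left them, time stands still between calls to the robot, and variables do not carry over. Pictures are saved under pics/ and viewed, about 8 in all and at most 12, crops included, and the job is handed in when it is done.

Besides the shell and the picture viewer there is one more tool, called after "Call:" as name(argument=value, ...) on one line, values as JSON. carry_out: Moves the arm, as the interface text tells. Shift numbers are shares of 40 mm and turn numbers shares of 30 degrees, none past 1 either way. Its arguments: {"type":"object","properties":{"deltas":{"type":"array"},"squeeze":{"type":"number"}},"required":["deltas"]}

```bash
mkdir -p pics; ls
cat > h.py <<'E'
import numpy as np,cv2
from plant import r
def grab(n,tag):
    im,d=r.capture(n); cv2.imwrite(f'pics/{tag}.png',im); np.save(f'{tag}.npy',d); return im,d
def world(n,d):
    c=r.get_calibration(n); v,u=np.mgrid[0:480,0:640]
    P=np.stack([(u-c['cx'])/c['fx']*d,(v-c['cy'])/c['fy']*d,d,np.ones_like(d)],-1)
    W=(P@np.array(c['cam_to_world']).T)[...,:3]; W[d==0]=np.nan; return W
E
python3 - <<'E'
from h import *
for n in('scene','top'):
    im,d=grab(n,n+'0'); print(n,r.get_calibration(n))
print(r.state())
E
```

```text
pics
scene {'fx': 475.2760293518114, 'fy': 475.2760293518114, 'cx': 323.417736273966, 'cy': 237.8470263902705, 'cam_to_world': array([[-1.77667567e-01,  7.94901939e-01, -5.80142348e-01,
         1.20885648e+03],
       [ 9.84090448e-01,  1.43795624e-01, -1.04349451e-01,
         2.35679330e+01],
       [ 4.74349961e-04, -5.89452056e-01, -8.07803224e-01,
         1.05207807e+03],
       [ 0.00000000e+00,  0.00000000e+00,  0.00000000e+00,
         1.00000000e+00]])}
top {'fx': 490.0722702427619, 'fy': 490.0722702427619, 'cx': 313.2525330011349, 'cy': 238.69806443614618, 'cam_to_world': array([[-2.64619355e-02, -9.95188543e-01,  9.43373197e-02,
         3.86293077e+02],
       [-9.99619975e-01,  2.56138102e-02, -1.01901222e-02,
        -7.42928095e+01],
       [ 7.72475470e-03, -9.45711195e-02, -9.95488137e-01,
         1.35604688e+03],
       [ 0.00000000e+00,  0.00000000e+00,  0.00000000e+00,
         1.00000000e+00]])}
{'time': 0.1, 'joints': array([-1.38246816e+00,  5.28406045e-01,  1.43381028e+00,  1.80844741e-05,
        1.18141937e+00, -1.78516247e-01]), 'qvel': array([-4.49279489e-05, -1.65682087e-03, -4.26960717e-03,  2.46969742e-03,
        5.31361278e-04,  4.27723356e-04]), 'joint_efforts': array([ 3.78537777e-05, -4.43304098e+01, -1.78586233e+01, -1.74760321e-04,
        3.88148430e-03,  1.09100526e-05]), 'eef_pos': array([ 224.06825118, -582.75504363,  238.39980818]), 'tool_rot': array([[ 9.33466350e-01,  3.58664801e-01, -3.66055719e-04],
       [ 3.58664788e-01, -9.33464263e-01,  2.01004373e-03],
       [ 3.79232003e-04, -2.00759948e-03, -9.99997913e-01]]), 'contact_force': array([ 0.65804791, -0.76846109, -0.61149249]), 'ft_torque': array([-0.02715913,  0.03839002,  0.00389338]), 'opening': 85.26310077240626}
```

View pics/top0.png

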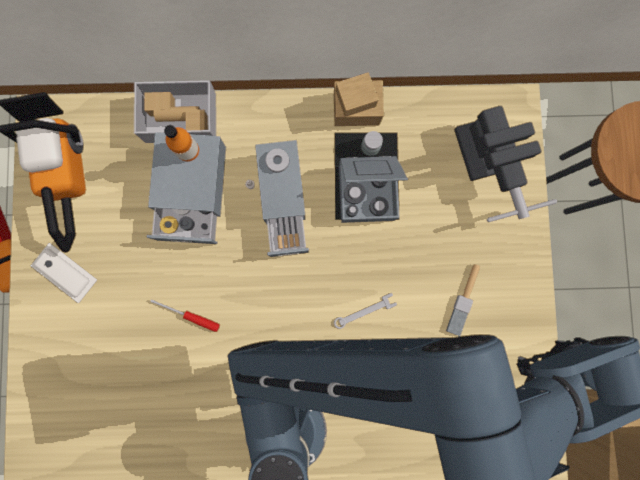

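View pics/scene0.png

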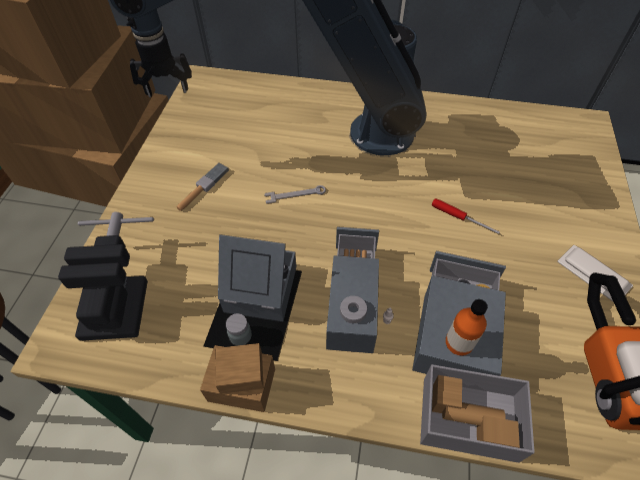

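The top view shows the narrow unit at (280,180), its drawer front along (268..307, 252), and the parts box at (370,190) with its lid raised around (372,168). The wide unit is on the left at (187,190). The scene view shows the lid's outer face at (252,270). Next I fit these from depth.

```bash
python3 - <<'E'
from h import *
np.set_printoptions(precision=1,suppress=True)
Wt=world('top',np.load('top0.npy')); Ws=world('scene',np.load('scene0.npy'))
A=np.concatenate([Wt.reshape(-1,3),Ws.reshape(-1,3)])
A=A[~np.isnan(A).any(1)]
def rect(P,n):
    (c,s,a)=cv2.minAreaRect(P[:,:2].astype(np.float32)); print(n,len(P),np.array(c),np.array(s),a)
    print(cv2.boxPoints((c,s,a)))
for nm,W,(u0,u1,v0,v1) in(('top',Wt,(250,312,135,260)),('scene',Ws,(325,385,225,355))):
    P=W[v0:v1,u0:u1].reshape(-1,3); 
    rect(P[(abs(P[:,2]-100)<4)&(P[:,0]>450)],nm+' unit top z100')
    Q=P[(P[:,2]>84)&(P[:,2]<97)&(P[:,0]<560)]; 
    if len(Q)>5: rect(Q,nm+' front top edge')
# drawer front: list rows in top view
for u in(272,280,288,296,303):
    print(u,[tuple(np.round(Wt[v,u]).astype(int)) for v in range(244,260)])
# box rim
P=Wt[130:225,333:402].reshape(-1,3); rect(P[abs(P[:,2]-72)<4],'box rim')
# lid from scene
L=Ws[246:300,226:278].reshape(-1,3); c=L.mean(0); u,s,vt=np.linalg.svd(L-c); n=vt[2]*np.sign(vt[2][2]); print('lid',c,n,s,'angle',np.arccos(n[2]))
P=Ws[225:320,205:300].reshape(-1,3); P=P[abs((P-c)@n)<3]; P=P[P[:,2]>60]
rect(P,'lid plan'); print(P[:,2].min(),P[:,2].max()); hi=P[P[:,2]>P[:,2].max()-6]; print('top edge',hi[hi[:,1].argmin()],hi[hi[:,1].argmax()],n)
E
python3 - <<'E'
import cv2
t=cv2.imread('pics/top0.png')[120:270,140:420]
cv2.imwrite('pics/c1.png',cv2.resize(t,None,fx=2.8,fy=2.8,interpolation=cv2.INTER_CUBIC))
E
```

```text
top unit top z100 2509 [618.4  -8.2] [292.4 109.9] 5.0697922706604
[[467.9  33.6]
 [477.6 -75.8]
 [768.8 -50. ]
 [759.1  59.5]]
top front top edge 120 [476.  -21.4] [  8.5 103.9] 4.683640956878662
[[467.5  30.1]
 [476.  -73.5]
 [484.5 -72.8]
 [476.   30.8]]
scene unit top z100 3078 [621.   -7.8] [289.6 110. ] 5.165591239929199
[[471.9  34. ]
 [481.8 -75.6]
 [770.2 -49.5]
 [760.3  60. ]]
scene front top edge 185 [477.  -20.3] [ 12.8 105. ] 5.767081260681152
[[465.4  31.3]
 [475.9 -73.1]
 [488.7 -71.8]
 [478.1  32.6]]
272 [(np.int64(502), np.int64(26), np.int64(11)), (np.int64(499), np.int64(25), np.int64(18)), (np.int64(496), np.int64(25), np.int64(21)), (np.int64(492), np.int64(25), np.int64(28)), (np.int64(489), np.int64(25), np.int64(31)), (np.int64(487), np.int64(25), np.int64(31)), (np.int64(483), np.int64(24), np.int64(40)), (np.int64(-9223372036854775808), np.int64(-9223372036854775808), np.int64(-9223372036854775808)), (np.int64(474), np.int64(20), np.int64(92)), (np.int64(472), np.int64(20), np.int64(92)), (np.int64(469), np.int64(20), np.int64(94)), (np.int64(468), np.int64(
[... 2695 characters left out ...]
0), np.int64(97)), (np.int64(476), np.int64(-60), np.int64(79)), (np.int64(475), np.int64(-59), np.int64(46)), (np.int64(476), np.int64(-59), np.int64(0)), (np.int64(473), np.int64(-59), np.int64(2)), (np.int64(470), np.int64(-59), np.int64(-5)), (np.int64(467), np.int64(-59), np.int64(3)), (np.int64(465), np.int64(-58), np.int64(-4)), (np.int64(462), np.int64(-58), np.int64(6)), (np.int64(459), np.int64(-58), np.int64(4))]
box rim 493 [ 677.  -240.1] [236.7 151.1] 0.7639697790145874
[[ 557.6 -166.1]
 [ 559.6 -317.2]
 [ 796.3 -314. ]
 [ 794.3 -163. ]]<stdin>:16: RuntimeWarning: invalid value encountered in cast
Traceback (most recent call last):
numpy.linalg.LinAlgError: SVD did not converge
```

View pics/c1.png

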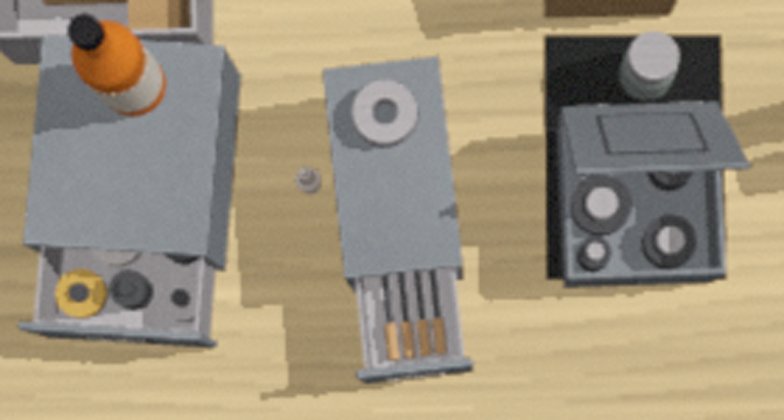

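Run:
```python
from h import *
np.set_printoptions(precision=3,suppress=True)
Wt=world('top',np.load('top0.npy')); Ws=world('scene',np.load('scene0.npy'))
L=Ws[246:300,226:278].reshape(-1,3);L=L[~np.isnan(L).any(1)]; 
for k in range(3):
    c=L.mean(0); n=np.linalg.svd(L-c,full_matrices=False)[2][2]; n*=np.sign(n[2]); L=L[abs((L-c)@n)<4]
print('lid',c,n,'angle',np.arccos(n[2]),'yaw',np.arctan2(n[1],n[0]))
P=Ws[225:320,205:300].reshape(-1,3);P=P[~np.isnan(P).any(1)]; P=P[(abs((P-c)@n)<4)&(P[:,2]>60)]
ey=np.cross([0,0,1],n);ey/=np.linalg.norm(ey); ex=np.cross(ey,n)
q=np.c_[(P-c)@ex,(P-c)@ey]; lo,hi=np.percentile(q,[.5,99.5],axis=0); print('ex',ex,'ey',ey,lo,hi)
for a in(lo[0],hi[0]): print(c+a*ex+(lo[1]+hi[1])/2*ey)
P=Wt[170:225,333:402].reshape(-1,3);P=P[~np.isnan(P).any(1)];P=P[abs(P[:,2]-72)<4]; b=cv2.minAreaRect(P[:,:2].astype(np.float32));print(b,cv2.boxPoints(b))
for (s,W,(u0,u1,v0,v1)) in(('wrench',Wt,(330,400,290,330)),('jar',Wt,(360,385,130,156)),('plug',Wt,(243,256,175,192))):
    P=W[v0:v1,u0:u1].reshape(-1,3);P=P[P[:,2]>(8 if s=='wrench' else 40)]; print(s,len(P),P.min(0) if len(P) else'',P.max(0) if len(P) else '')
```

```text
lid [ 679.81  -236.053  142.262] [0.828 0.011 0.561] angle 0.9747641096045332 yaw 0.01284126578935942
ex [ 0.561  0.007 -0.828] ey [-0.013  1.     0.   ] [-81.032 -77.389] [79.966 70.923]
[ 634.367 -239.869  209.322]
[ 724.738 -238.709   76.085]
((624.5042114257812, -240.79718017578125), (131.7530517578125, 151.07301330566406), 0.7639697194099426) [[ 557.626 -166.146]
 [ 559.641 -317.205]
 [ 691.382 -315.449]
 [ 689.368 -164.389]]
wrench 176 [ 266.995 -309.424    8.005] [ 371.015 -138.334   14.468]
jar 331 [ 744.632 -280.514   40.294] [ 796.115 -230.886   78.143]
plug 25 [661.934  76.351  41.711] [673.154  88.455  64.738]
```

Call:
carry_out(deltas=[[[0, 0, -0.8, 0, 0, 0.225, 0], [0, 0, -0.8, 0, 0, 0.225, 0], [0, 0, -0.8, 0, 0, 0.225, 0], [0, 0, 0, 0, 0, 0, 0], [0, 0, 0, 0, 0, 0, 0], [0, 0, 0, 0, 0, 0, 0]]])

```text
time: 0.6
eef_pos: [223.5, -580.5, 333.0]
tool_rot: [[1.0, -0.003, -0.003], [-0.003, -1.0, 0.014], [-0.003, -0.014, -1.0]]
contact_force: [0.2, -0.7, 0.4]
opening: 12.1
```

Call:
carry_out(deltas=[[[0.8, -0.61, 0, 0, 0, 0, 0], [0.8, -0.61, 0, 0, 0, 0, 0], [0.8, -0.61, 0, 0, 0, 0, 0], [0.8, -0.61, 0, 0, 0, 0, 0], [0.8, -0.61, 0, 0, 0, 0, 0], [0.8, -0.61, 0, 0, 0, 0, 0], [0.8, -0.61, 0, 0, 0, 0, 0], [0.8, -0.61, 0, 0, 0, 0, 0], [0.8, -0.61, 0, 0, 0, 0, 0], [0.8, -0.61, 0, 0, 0, 0, 0], [0.8, -0.61, 0, 0, 0, 0, 0], [0.8, -0.61, 0, 0, 0, 0, 0]]])

```text
time: 1.6
eef_pos: [609.5, -279.1, 313.7]
tool_rot: [[1.0, -0.011, -0.027], [-0.01, -0.999, 0.039], [-0.028, -0.038, -0.999]]
contact_force: [1.8, -1.4, -0.4]
opening: 0.0
```

Call:
carry_out(deltas=[[[0, 0, -0.4, -0.075, 0.05, -0.04, 0], [0.6, -0.4, 0, 0, 0, 0, 0], [0.6, -0.4, 0, 0, 0, 0, 0], [0.4, -0.25, 0, 0, 0, 0, 0], [0, 0, 0, 0, 0, 0, 0], [0, 0, 0, 0, 0, 0, 0]]])

```text
time: 2.1
eef_pos: [678.9, -222.5, 313.8]
tool_rot: [[0.999, 0.03, -0.018], [0.03, -0.999, 0.012], [-0.018, -0.013, -1.0]]
contact_force: [0.2, -0.2, -0.1]
opening: 0.1
```

Run:
```python
from h import *
im,d=grab('scene','s1'); s=r.state(); print(s['eef_pos'],s['tool_rot'],s['contact_force'])
cv2.imwrite('pics/s1c.png',cv2.resize(im[120:360,140:420],None,fx=2.5,fy=2.5))
```

```text
[ 678.55294563 -222.30764231  313.32281909] [[ 0.99938375  0.02948039 -0.01905346]
 [ 0.02973885 -0.99946752  0.01342703]
 [-0.01864748 -0.01398538 -0.9997283 ]] [-0.13199394  0.14558178 -0.89731576]
```

View pics/s1c.png

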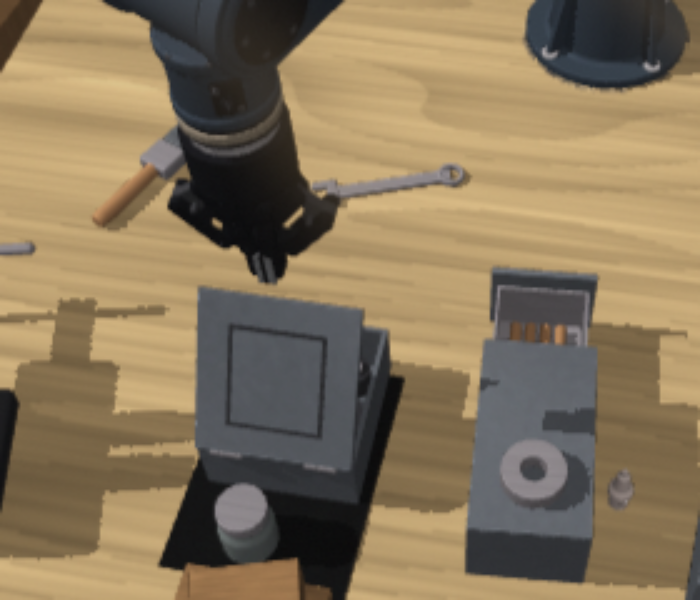

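The fingers at crop (265,270) are shut and hang clear above the lid. I centre on the lid and go down behind its free edge.

Call:
carry_out(deltas=[[[0, 0.4, 0, -0.025, 0.035, 0.03, 0], [0, 0, 0.45, 0, 0, 0, 0], [0, 0, 0.45, 0, 0, 0, 0], [0, 0, 0.45, 0, 0, 0, 0], [0, 0, 0.45, 0, 0, 0, 0], [0, 0, 0.45, 0, 0, 0, 0], [0, 0, 0.35, 0, 0, 0, 0], [0, 0, 0, 0, 0, 0, 0], [0, 0, 0, 0, 0, 0, 0]]])

```text
time: 2.9
eef_pos: [668.5, -259.3, 204.7]
tool_rot: [[1.0, -0.007, 0.001], [-0.007, -1.0, -0.01], [0.001, 0.01, -1.0]]
contact_force: [-1.0, 0.1, 0.1]
opening: -0.3
```

Call:
carry_out(deltas=[[[0, -0.25, 0, 0, 0, -0.04, 0], [0, -0.2, 0, 0, 0, 0, 0], [0, 0, 0, 0, 0, 0, 0], [-0.1, 0, 0, 0, 0, 0, 0], [-0.1, 0, 0, 0, 0, 0, 0], [0, 0, 0, 0, 0, 0, 0]]])

```text
time: 3.4
eef_pos: [660.3, -243.0, 209.9]
tool_rot: [[1.0, 0.014, 0.008], [0.014, -1.0, -0.015], [0.008, 0.016, -1.0]]
contact_force: [-0.8, 0.2, 0.8]
opening: 0.0
```

Call:
carry_out(deltas=[[[-0.06, 0, 0.1, -0.02, -0.01, 0, 0], [-0.06, 0, 0.1, 0, 0, 0, 0], [-0.1, 0, 0.08, 0, 0, 0, 0], [-0.12, 0, 0.09, 0, 0, 0, 0], [-0.12, 0, 0.09, 0, 0, 0, 0], [-0.12, 0, 0.09, 0, 0, 0, 0]]])

```text
time: 3.9
eef_pos: [638.0, -244.2, 188.9]
tool_rot: [[1.0, 0.014, 0.01], [0.015, -0.999, -0.03], [0.01, 0.03, -0.999]]
contact_force: [0.9, 1.1, 1.0]
opening: 0.0
```

Call:
carry_out(deltas=[[[-0.12, 0, 0.12, 0.06, -0.02, 0, 0], [-0.12, 0, 0.12, 0, 0, 0, 0], [-0.12, 0, 0.12, 0, 0, 0, 0], [-0.1, 0, 0.13, 0, 0, 0, 0], [-0.1, 0, 0.14, 0, 0, 0, 0], [-0.1, 0, 0.14, 0, 0, 0, 0]]])

```text
time: 4.4
eef_pos: [608.4, -245.2, 154.7]
tool_rot: [[1.0, 0.013, -0.001], [0.013, -1.0, 0.005], [-0.001, -0.005, -1.0]]
contact_force: [2.4, -0.1, 0.7]
opening: 0.2
```

Call:
carry_out(deltas=[[[-0.07, 0, 0.13, 0, 0, 0, 0], [-0.06, 0, 0.13, 0, 0, 0, 0], [-0.05, 0, 0.13, 0, 0, 0, 0], [-0.05, 0, 0.13, 0, 0, 0, 0], [-0.05, 0, 0.13, 0, 0, 0, 0], [-0.04, 0, 0.13, 0, 0, 0, 0], [-0.03, 0, 0.13, 0, 0, 0, 0]]])

```text
time: 4.98
eef_pos: [591.4, -245.3, 113.7]
tool_rot: [[1.0, 0.014, -0.004], [0.014, -1.0, 0.005], [-0.004, -0.005, -1.0]]
contact_force: [-0.5, -0.0, 1.1]
opening: -0.3
```

Following the arc well; the rest slowly.

Call:
carry_out(deltas=[[[-0.02, 0, 0.09, 0, 0, 0, 0], [-0.02, 0, 0.09, 0, 0, 0, 0], [-0.02, 0, 0.08, 0, 0, 0, 0], [-0.02, 0, 0.07, 0, 0, 0, 0], [0, 0, 0.06, 0, 0, 0, 0], [0, 0, 0.05, 0, 0, 0, 0], [0, 0, 0.05, 0, 0, 0, 0]]])

```text
time: 5.57
eef_pos: [587.3, -245.2, 91.1]
tool_rot: [[1.0, 0.014, -0.005], [0.014, -1.0, 0.005], [-0.005, -0.005, -1.0]]
contact_force: [-1.1, 1.2, 0.9]
opening: -0.2
```

Call:
carry_out(deltas=[[[0, 0, 0.05, 0, 0, 0, 0], [0, 0, 0.05, 0, 0, 0, 0], [0, 0, 0.05, 0, 0, 0, 0], [0, 0, 0.05, 0, 0, 0, 0]]])

```text
time: 5.9
eef_pos: [587.2, -245.3, 87.5]
tool_rot: [[1.0, 0.014, -0.006], [0.015, -1.0, 0.005], [-0.006, -0.005, -1.0]]
contact_force: [-2.8, 1.6, 12.5]
opening: 0.1
```

Call:
carry_out(deltas=[[[0, 0, 0.03, 0, 0, 0, 0], [0, 0, 0.03, 0, 0, 0, 0], [0, 0, -0.4, 0, 0, 0, 0], [0, 0, -0.8, 0, 0, 0, 0], [0, 0, -0.8, 0, 0, 0, 0], [0, 0, -0.8, 0, 0, 0, 0], [0, 0, 0, 0, 0, 0, 0], [0, 0, 0, 0, 0, 0, 0]]])

```text
time: 6.57
eef_pos: [586.4, -244.2, 200.5]
tool_rot: [[1.0, 0.015, -0.011], [0.015, -1.0, 0.009], [-0.011, -0.009, -1.0]]
contact_force: [-0.5, -0.7, -0.2]
opening: 0.2
```

Call:
carry_out(deltas=[[[-0.46, -0.69, 0, 0, 0, 0, 0], [-0.46, -0.69, 0, 0, 0, 0, 0], [-0.46, -0.69, 0, 0, 0, 0, 0], [-0.46, -0.69, 0, 0, 0, 0, 0], [-0.46, -0.69, 0, 0, 0, 0, 0], [-0.46, -0.69, 0, 0, 0, 0, 0], [-0.46, -0.69, 0, 0, 0, 0, 0], [0, 0, 0, 0, 0, -0.14, 0], [0, 0, 0, 0, 0, 0, 0], [0, 0, 0, 0, 0, 0, 0]]])

```text
time: 7.4
eef_pos: [443.0, -44.0, 193.0]
tool_rot: [[0.996, 0.085, -0.023], [0.085, -0.996, 0.013], [-0.022, -0.015, -1.0]]
contact_force: [-0.2, 0.3, 0.3]
opening: -0.1
```

Run:
```python
from h import *
im,d=grab('scene','s2'); s=r.state(); print(s['time'],s['eef_pos'],s['tool_rot'],s['contact_force'])
W=world('scene',d); L=W[248:330,215:300].reshape(-1,3); L=L[(L[:,2]>70)&(L[:,2]<90)]
b=cv2.minAreaRect(L[:,:2].astype(np.float32)); print(b,L[:,2].mean())
A=np.c_[L[:,:2]-L[:,:2].mean(0),np.ones(len(L))]; print(np.linalg.lstsq(A,L[:,2],rcond=None)[0])
cv2.imwrite('pics/s2c.png',cv2.resize(im[120:380,190:500],None,fx=2.3,fy=2.3))
```

```text
7.45 [443.63111401 -44.51203827 193.09175663] [[ 0.99614198  0.08483112 -0.0224684 ]
 [ 0.08513512 -0.99628543  0.01293629]
 [-0.02128754 -0.01479923 -0.99966386]] [ 0.25325161  1.04244838 -0.25492093]
((674.8687133789062, -240.11367797851562), (234.2039031982422, 151.26443481445312), 0.24162839353084564) 78.85133381517225
[-2.09276301e-02 -2.12392495e-03  7.88513338e+01]
```

View pics/s2c.png

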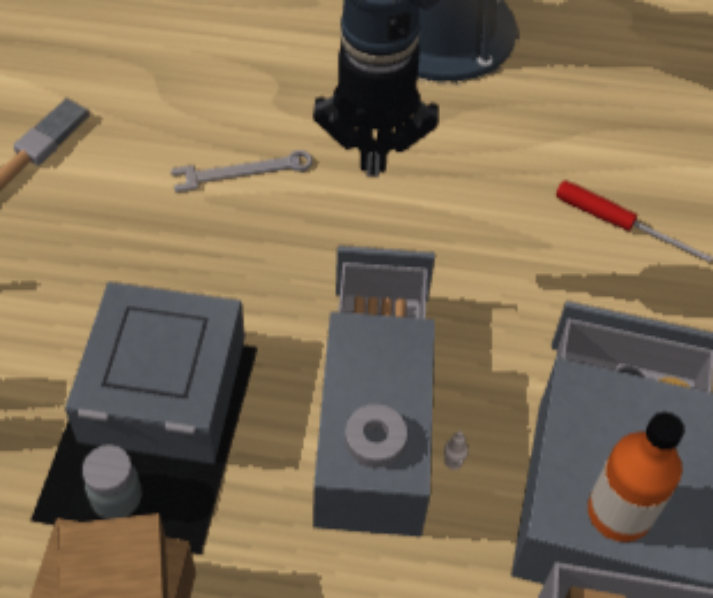

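The lid lies shut at crop (155,365), and the drawer front is at crop (385,262). Next I centre on the drawer front and go down ahead of it.

Call:
carry_out(deltas=[[[-0.1, -0.4, 0, -0.025, 0.04, 0, 0], [0, -0.05, 0.4, 0, 0, 0, 0], [0, 0, 0.45, 0, 0, 0, 0], [0, 0, 0.45, 0, 0, 0, 0], [0, 0, 0.45, 0, 0, 0, 0], [0, 0, 0.45, 0, 0, 0, 0], [0, 0, 0.45, 0, 0, 0, 0], [0, 0, 0.3, 0, 0, 0, 0], [0, 0, 0, 0, 0, 0, 0], [0, 0, 0, 0, 0, 0, 0]]])

```text
time: 8.28
eef_pos: [452.8, -37.3, 68.2]
tool_rot: [[0.998, 0.061, 0.016], [0.061, -0.998, -0.005], [0.016, 0.006, -1.0]]
contact_force: [0.3, 0.6, 0.2]
opening: 0.1
```

Call:
carry_out(deltas=[[[-0.15, -0.2, 0.15, 0, -0.02, -0.05, 0], [0, -0.15, 0.2, 0, 0, 0, 0], [0, 0, 0, 0, 0, 0, 0], [0, 0, 0, 0, 0, 0, 0]]])

```text
time: 8.62
eef_pos: [447.8, -24.0, 53.9]
tool_rot: [[0.996, 0.086, 0.009], [0.086, -0.996, -0.007], [0.008, 0.008, -1.0]]
contact_force: [-0.4, -0.5, 0.4]
opening: 0.3
```

Call:
carry_out(deltas=[[[0.15, 0, 0, 0, 0, 0, 0], [0.12, 0, 0, 0, 0, 0, 0], [0.1, 0, 0, 0, 0, 0, 0], [0.13, 0, 0, 0, 0, 0, 0], [0.13, 0, 0, 0, 0, 0, 0], [0.13, 0, 0, 0, 0, 0, 0], [0.13, 0, 0, 0, 0, 0, 0], [0.13, 0, 0, 0, 0, 0, 0], [0.13, 0, 0, 0, 0, 0, 0], [0.13, 0, 0, 0, 0, 0, 0], [0.13, 0, 0, 0, 0, 0, 0], [0.13, 0, 0, 0, 0, 0, 0]]])

```text
time: 9.62
eef_pos: [510.9, -17.0, 55.1]
tool_rot: [[0.996, 0.088, 0.001], [0.088, -0.996, -0.006], [0.0, 0.006, -1.0]]
contact_force: [-1.6, -1.1, 0.6]
opening: 0.2
```

Call:
carry_out(deltas=[[[0.12, 0, 0, 0, 0, 0, 0], [0.12, 0, 0, 0, 0, 0, 0], [0.12, 0, 0, 0, 0, 0, 0], [0.1, 0, 0, 0, 0, 0, 0], [0.08, 0, 0, 0, 0, 0, 0], [0.07, 0, 0, 0, 0, 0, 0], [0.06, 0, 0, 0, 0, 0, 0]]])

```text
time: 10.2
eef_pos: [541.5, -14.2, 55.1]
tool_rot: [[0.996, 0.088, 0.002], [0.088, -0.996, -0.006], [0.001, 0.006, -1.0]]
contact_force: [-2.1, -0.8, -0.2]
opening: 0.0
```

Call:
carry_out(deltas=[[[0.05, 0, 0, 0, 0, 0, 0], [0.05, 0, 0, 0, 0, 0, 0], [0.05, 0, 0, 0, 0, 0, 0], [0.05, 0, 0, 0, 0, 0, 0]]])

```text
time: 10.53
eef_pos: [543.1, -12.8, 54.4]
tool_rot: [[0.996, 0.089, -0.014], [0.089, -0.996, -0.004], [-0.014, 0.003, -1.0]]
contact_force: [-5.8, -2.5, 2.6]
opening: 0.2
```

Call:
carry_out(deltas=[[[0.07, 0, 0, 0, 0.01, 0, 0], [0.07, 0, 0, 0, 0, 0, 0], [0.08, 0, 0, 0, 0, 0, 0]]])

```text
time: 10.78
eef_pos: [542.4, -11.2, 53.4]
tool_rot: [[0.995, 0.09, -0.03], [0.09, -0.996, -0.001], [-0.03, -0.001, -1.0]]
contact_force: [-7.6, -1.3, 2.3]
opening: -0.1
```

It stalls at 7.6 N, which is above the slide force. I back away, rise and check with the camera.

Call:
carry_out(deltas=[[[-0.2, 0, 0, 0, 0.05, 0, 0], [-0.6, 0, 0, 0, 0, 0, 0], [-0.8, 0, 0, 0, 0, 0, 0], [-0.5, 0, -0.2, 0, 0, 0, 0], [0, 0, -0.8, 0, 0, 0, 0], [0, 0, -0.8, 0, 0, 0, 0], [0, 0, -0.8, 0, 0, 0, 0], [-0.5, 0, -0.5, 0, 0, 0, 0], [0, 0, 0, 0, 0, 0, 0], [0, 0, 0, 0, 0, 0, 0]]])

```text
time: 11.62
eef_pos: [444.4, -22.5, 183.8]
tool_rot: [[0.996, 0.087, 0.021], [0.087, -0.996, -0.003], [0.021, 0.005, -1.0]]
contact_force: [-0.2, 0.3, -0.5]
opening: 0.1
```

Run:
```python
from h import *
im,d=grab('scene','s3'); s=r.state(); print(s['time'],s['eef_pos'],s['contact_force'])
im2,d2=grab('top','t3')
for n,D,(u0,u1,v0,v1) in(('scene',d,(325,388,225,355)),('top',d2,(250,312,135,260))):
    W=world(n,D); P=W[v0:v1,u0:u1].reshape(-1,3); P=P[(P[:,2]>85)&(P[:,2]<105)&(P[:,0]>450)]; b=cv2.minAreaRect(P[:,:2].astype(np.float32)); print(n,b); print(cv2.boxPoints(b))
cv2.imwrite('pics/s3c.png',cv2.resize(np.vstack([im[150:370,200:520],im2[110:270,140:460]]),None,fx=1.55,fy=1.55))
```

```text
11.6667 [443.73003016 -22.23481634 183.33080823] [-0.57953114  0.33033079 -0.40564847]
scene ((661.025146484375, -4.137306213378906), (212.02801513671875, 110.02510070800781), 5.092940807342529)
[[550.54614   41.247025]
 [560.31323  -68.3437  ]
 [771.50415  -49.521637]
 [761.73706   60.069084]]
top ((660.14111328125, -4.3917236328125), (208.4952850341797, 110.04753875732422), 5.066812038421631)
[[551.4413    41.21016 ]
 [561.1604   -68.40736 ]
 [768.84094  -49.993607]
 [759.1218    59.62391 ]]
```

View pics/s3c.png

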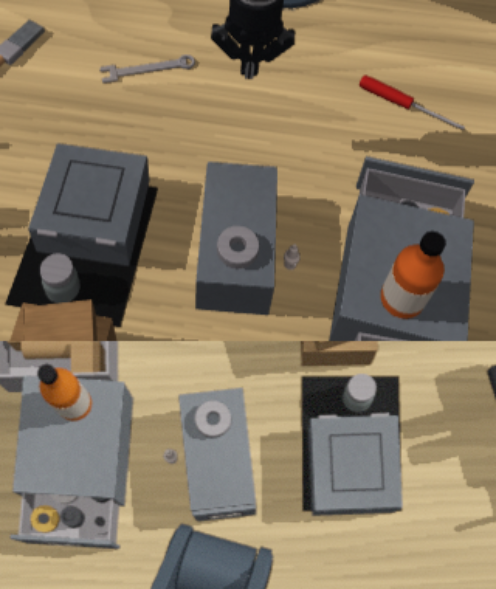

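The drawer is home: the unit plus front measures 208.5 mm in the top view. I check that the lid is flat, the box hasn't moved and the wide drawer is unchanged.

Run:
```python
from h import *
for n,D in(('scene','s3'),('top','t3')):
    W=world(n,np.load(D+'.npy')).reshape(-1,3); W=W[~np.isnan(W).any(1)]
    B=W[(W[:,0]>545)&(W[:,0]<725)&(abs(W[:,1]+240)<85)&(W[:,2]>70)&(W[:,2]<95)]
    print(n,cv2.boxPoints(cv2.minAreaRect(B[:,:2].astype(np.float32))).round(1).tolist())
    L=B[(B[:,0]>570)&(B[:,0]<705)&(abs(B[:,1]+240)<65)]; A=np.c_[L[:,:2]-L[:,:2].mean(0),np.ones(len(L))]; print('lid slope',np.linalg.lstsq(A,L[:,2],rcond=None)[0])
a,b=(cv2.imread(f'pics/{f}.png').astype(int) for f in('top0','t3'))
print('wide unit image diff',abs(a-b)[120:250,140:232].mean(), 'drawer front part',abs(a-b)[225:250,140:232].mean())
```

```text
scene [[556.2000122070312, -165.5], [557.7999877929688, -316.29998779296875], [725.2999877929688, -314.5], [723.7000122070312, -163.6999969482422]]
lid slope [-2.91803844e-04 -4.45934737e-04  7.96507054e+01]
top [[556.5, -166.60000610351562], [559.2000122070312, -317.20001220703125], [724.4000244140625, -314.20001220703125], [721.7000122070312, -163.6999969482422]]
lid slope [-1.12511372e-03  1.51059051e-04  7.95219156e+01]
wide unit image diff 7.724972129319956 drawer front part 7.926666666666667
```

```bash
python3 -c "
from plant import r
print(r.job_done())"
```

```text
the job is handed in; nothing more can be done
None
```

The lid of the parts box is shut and the narrow drawer is fully home. I did the lid first and the drawer second, with shut fingertips. The job was handed in at about 12 s, with the arm clear of everything.

- **Lid:** it was pushed down slowly along its arc, and the force reached 12.5 N when it seated. It now lies flat at 79.5 mm, with a slope under 0.002 rad. The box edges are within about 2 mm of where they started.
- **Narrow drawer:** it stalled against the stop at about 8 N. The unit plus its front now measures 208.5 mm from above (208 mm is expected when home). The other camera gave 212 mm, which I put down to depth noise.
- **Wide drawer and bystanders:** by eye they look unchanged in both cameras. The before/after picture difference over the wide unit was 7.7 grey levels and no larger at its drawer front (7.9). I took that as noise and did not measure the wide drawer's position.

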